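Step a hanger peg down the hole gauge

ROBOT

A 6-joint arm with a two-finger parallel gripper is mounted at the origin on the work surface. World frame = base frame: x ahead of the robot, y to its left, z up, the work surface at z = 0. Lengths are in mm, angles in rad, forces in N, time in s.
With the tool pointing down it reaches from about 275 to 1000 mm from the base axis. Payload 8.4 kg.
Tool frame: the origin (TCP) lies at the centre of the arm's flange, where the gripper is bolted on; the fingertips stand 173 mm ahead of it and the grasp point (between the pads) lies 155 mm ahead of it (r.nose_length is the distance from the TCP to the fingertips, in mm); z points along the fingers, y is the direction in which the jaws open and shut (so a half turn about z gives the same grasp; the last joint's range is limited). The gripper opens to 85 mm and grips with 20 to 120 N. Pads are 22 mm wide; open, the fingers measure 114 mm over their backs; the gripper's body (76 mm by 85 mm) begins 54 mm behind the grasp point. The pads swing forward as they close: fully open they stand 13 mm farther back than shut.
Start: joints at [1.213, 0.353, 1.633, -0, 1.155, -0.002], TCP at [217.712, 585.859, 404.681] pointing down, gripper open.
Joint ranges: [-2.63, 2.63], [-0.92, 2.1], [0.06, 2.66], [-1.3, 4.44], [0, 2.69], [-3.02, 3.02]. Speed limits (rad/s): [2.22, 2.22, 2.79, 3.14, 3.14, 3.14].

INTERFACE

Orientations are given as [roll, pitch, yaw] about the fixed x, y, z axes, in that order (R = Rz(yaw) Ry(pitch) Rx(roll)).
In Python, from rig import r, grab_frame, workorder gives the robot as it stands.
- The arm moves only by the tool carry_out, never from a script. Its argument "steps" is a list that holds one entry, the list of rows, each a list of 5 numbers: the opening in per cent of the stroke, from 0 (shut) to 100 (fully open), then the shift along the tool's x, y, z in m, then the turn about the tool's z in degrees. In form: [[[jaw, x, y, z, spin], ...]]. A call has 1 to 8 rows; each row is the pose to reach, as a shift and turn from the pose measured when the call began, along the tool's axes at that moment; what a row does not reach only later rows make up. A row lasts 1/10 s, in which the tool goes at most 50 mm and 8.59 degrees, less where a joint would pass 70% of its speed; a pose out of reach is approached as far as the arm can. A call with a gripper value outside its range is refused whole. The fingers move at their own pace and stop on an object; "squeeze" is the grip in N (left out, the last holds). Time passes only in rows, so rows that repeat a pose let the fingers close. It gives the time, the measured TCP pose, the force and the opening at its end, in the units of the state.
- r.sense(): the state, without advancing time (a new reading comes with each control period).
- grab_frame(name): name is "scene" or "side" or "wrist"; returns a dict with "image" (480x640x3 uint8, red, green, blue), "intrinsics" (3x3 intrinsics, pixels), "D" ([k1, k2, p1, p2, k3] as OpenCV has them; the pictures are not rectified), "eye" and "rotation" of the camera in the world; the wrist camera has in their place "T_tool_cam" (4x4, takes a point from camera to tool coordinates, whose origin is the TCP and whose axes are the flange's). Camera axes: x right, y up, looking along -z (the intrinsics and any distortion apply to the point x, -y, -z); pixel columns grow to the right and rows downward; lengths in mm; the calibration is good to about 2 mm. A picture is of the moment at which its call begins: read the wrist's pose just before it. There is no depth.
- workorder.sign_off(): hands the job in, once; it reports no verdict.
The state is a dict: "clock": time; "qpos": joint angles; "qvel": joint speeds; "joint_efforts": joint torques, N m; "eef_pos": TCP position; "tcp_rot": TCP orientation; "contact_force": force on the tool from outside, world axes, zero at the start; "wrist_torque": the same for the moment, N m; "opening": opening from 0.0 (shut) to 1.0 (fully open).
Only numpy, scipy, OpenCV 4.12 (cv2) and the standard library are available. Lean on these libraries where they do the work, as an engineer would, in place of code of your own. Each camera call takes 0.05 s, during which the arm holds its last target.

TASK

One of the two turned wooden hanger pegs stands loose in the widest hole of the four-hole wooden gauge. Step it down the gauge: take it out and push it through the smallest hole that its straight shank will pass, until its collar lies flat on the gauge, and leave it standing there. Leave the other peg where it is, in its one-hole stand.

Things in the scene. Friction and masses are not known exactly. Their poses are not given: they have to be found in the camera images.
- gauge: Fixed wooden gauge: plate 85 x 270 mm, 15 mm thick, on two 10 mm end cheeks; top 90 mm above the table, open below. Four through holes in a row along its y axis at x = 0: 44 mm diameter at y = -93 mm, 36 mm at y = -31, 24 mm at y = +31, 12 mm at y = +93. Origin: on the table under the plate's centre, z up; may be turned any way round.
- stand: Fixed wooden one-hole stand for the other peg: plate 85 x 100 mm, 15 mm thick, on two end cheeks, top 90 mm above the table, one 44 mm through hole at its centre. Origin: on the table under the hole, z up.
- peg_stout: The thicker of two turned wooden pegs, upright; which of them starts in the gauge varies. From the top: round knob 34 mm diameter, 44 mm high (grip here); collar 58 mm diameter, 6 mm thick; straight shank 28 mm diameter, 34 mm long; cone 26 mm long down to a 11 mm tip. Origin: centre of the collar's underside, 50 mm below the top, 60 mm above the tip; z up. About 80 g.
- peg_slim: The thinner of two turned wooden pegs, upright; which of them starts in the gauge varies. From the top: round knob 22 mm diameter, 44 mm high (grip here); collar 58 mm diameter, 6 mm thick; straight shank 16 mm diameter, 34 mm long; cone 26 mm long down to a 6 mm tip. Origin: centre of the collar's underside, 50 mm below the top, 60 mm above the tip; z up. About 45 g.
Not all that is in view belongs to the job. Leave any yellow look-alike of the peg_slim alone. What is shaped like the peg_stout but orange is not meant.

How it is judged:
By the outcome, as a careful person would: the job done as asked, in the order asked, and still so for the second after the job is handed in, with the robot touching nothing.
It also fails if it takes over 40 s, if anything falls off the work surface, if the arm or the gripper's body presses on something with over 40 N, if the wrist force passes 120 N, or if a joint passes its speed limit or range.

## Working session

There is one attempt and no reset: what is moved stays moved. The work goes in short steps, Python scripts to look and compute and a tool call to move; the robot and the scene stay as the last step left them, time stands still between calls to the robot, and variables do not carry over. Pictures are saved under pics/ and viewed, and the job is handed in when it is done.

Besides the shell and the picture viewer there is one more tool, called after "Request:" as a command line: name --argument value ..., lists and objects as JSON in quotes. carry_out: Moves the arm, as the interface text tells. Its arguments: {"type":"object","properties":{"steps":{"type":"array","items":{"type":"array","items":{"type":"array","items":{"type":"number"}}}},"squeeze":{"type":"number"}},"required":["steps"]}

```bash
ls; mkdir -p pics; cat > h.py <<'E'
from rig import r, grab_frame, workorder
import numpy as np, cv2, pickle
def snap(n,f):
    s=r.sense(); d=grab_frame(n); d['s']={k:s[k] for k in('eef_pos','tcp_rot')}
    cv2.imwrite(f'pics/{f}.png',d['image'][:,:,::-1]); pickle.dump(d,open(f'pics/{f}.pkl','wb')); return d
def cam(d):
    if 'eye' in d: return np.array(d['eye'],float),np.array(d['rotation'],float)
    from scipy.spatial.transform import Rotation as R
    T=np.array(d['T_tool_cam'],float); rr=np.array(d['s']['tcp_rot'],float)
    Rt=R.from_euler('xyz',rr).as_matrix() if rr.shape==(3,) else rr
    return np.array(d['s']['eef_pos'])+Rt@T[:3,3], Rt@T[:3,:3]
def ray(d,px):
    e,Rm=cam(d); p=cv2.undistortPoints(np.array(px,float).reshape(-1,1,2),np.array(d['intrinsics'],float),np.array(d['D'],float)).reshape(-1,2)
    v=np.c_[p[:,0],-p[:,1],-np.ones(len(p))]@Rm.T
    return e,v
def onz(d,px,z):
    e,v=ray(d,px); return e+v*((z-e[2])/v[:,2:3])
def proj(d,P):
    e,Rm=cam(d); q=(np.atleast_2d(P)-e)@Rm; q=q*[1,-1,-1]
    return cv2.projectPoints(q,np.zeros(3),np.zeros(3),np.array(d['intrinsics'],float),np.array(d['D'],float))[0].reshape(-1,2)
E
python3 - <<'E'
from h import *
for n in('scene','side','wrist'):
    d=snap(n,n+'0'); e,R=cam(d); print(n,e.round(),R[:,2].round(2))
s=r.sense(); print(s)
E
```

```text
picsTraceback (most recent call last):
  File "<stdin>", line 3, in <module>
IndexError: too many indices for array: array is 1-dimensional, but 2 were indexed
```

```bash
python3 - <<'E'
from h import *
d=pickle.load(open('pics/scene0.pkl','rb'));print({k:v for k,v in d.items() if k!='image'})
E
```

```text
{'intrinsics': array([[473.99335231,   0.        , 322.07994337],
       [  0.        , 473.99335231, 242.05905933],
       [  0.        ,   0.        ,   1.        ]]), 'D': array([-0.09046418,  0.        ,  0.        ,  0.        ,  0.        ]), 'eye': array([1095.59133184, -392.19640131,  691.34765052]), 'rotation': array([0.80602782, 0.0161803 , 0.95362314]), 's': {'eef_pos': array([217.63070284, 585.63013349, 403.94380916]), 'tcp_rot': array([-3.14016406e+00,  7.29637041e-06,  2.78578617e+00])}}
```

```bash
sed -i "s/np.array(d\['eye'\],float),np.array(d\['rotation'\],float)/np.array(d['eye'],float),Rot.from_euler('xyz',d['rotation']).as_matrix()/; 1i from scipy.spatial.transform import Rotation as Rot" h.py
python3 - <<'E'
from h import *
for n in('scene','side','wrist'):
    d=snap(n,n+'0'); e,R=cam(d); print(n,e.round(),R[:,2].round(2))
s=r.sense(); print(s)
E
```

```text
scene [1096. -392.  691.] [ 0.59 -0.41  0.69]
side [ 153. -558.  504.] [-0.52 -0.68  0.52]
wrist [146. 614. 375.] [-0.28  0.11  0.95]
{'clock': 0.2, 'qpos': array([ 1.21260373e+00,  3.53419903e-01,  1.63387232e+00, -1.18273551e-05,
        1.15519777e+00, -2.41533463e-03]), 'qvel': array([ 0.00191456, -0.00313682, -0.00112853, -0.00071076,  0.00128973,
        0.00212703]), 'joint_efforts': array([ 4.74816152e-04, -6.05099630e+01, -3.42029321e+01, -1.02802187e-04,
        7.27796854e-03, -1.19489570e-05]), 'eef_pos': array([217.65777829, 585.71625264, 404.21620977]), 'tcp_rot': array([-3.14069529e+00,  8.64884818e-06,  2.78582018e+00]), 'contact_force': array([0.48878119, 0.17737273, 0.43625558]), 'wrist_torque': array([ 0.07478247,  0.02874921, -0.02628068]), 'opening': 1.0036940880571938}
```

View pics/scene0.png

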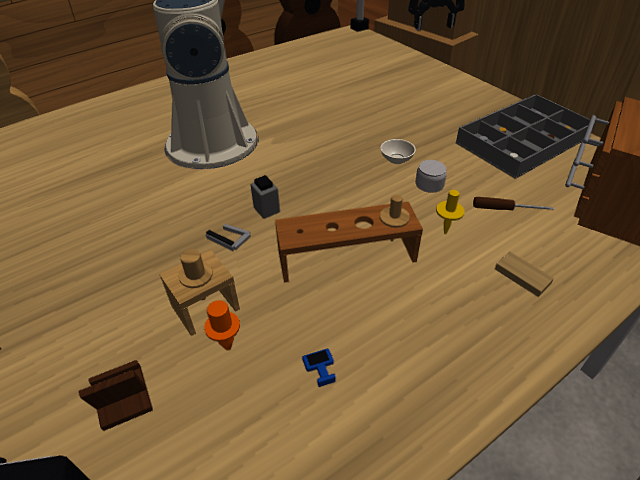

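View pics/side0.png

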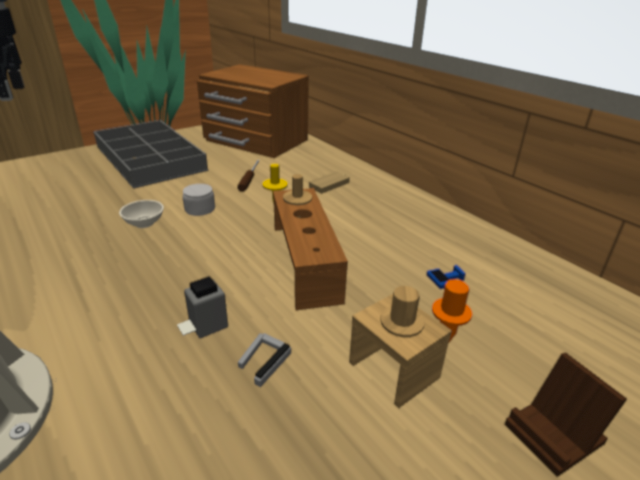

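View pics/wrist0.png

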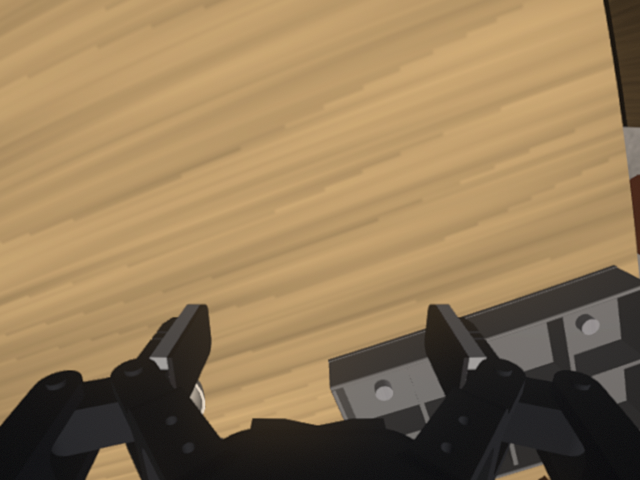

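```bash
python3 - <<'E'
import cv2,numpy as np
a=cv2.imread('pics/scene0.png');b=cv2.imread('pics/side0.png')
A=cv2.resize(a[180:285,265:475],(800,400),interpolation=cv2.INTER_CUBIC)
cv2.imwrite('pics/cA.png',A)
B=cv2.resize(b[160:310,250:450],(800,600),interpolation=cv2.INTER_CUBIC)
cv2.imwrite('pics/cB.png',B)
E
```

```text
(no output)
```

View pics/cA.png

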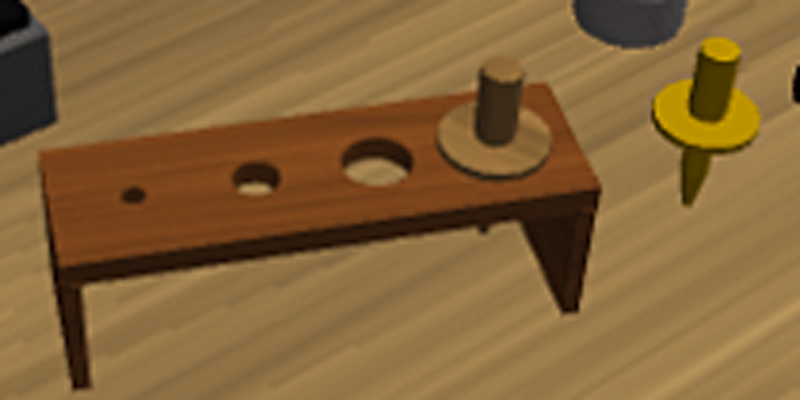

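View pics/cB.png

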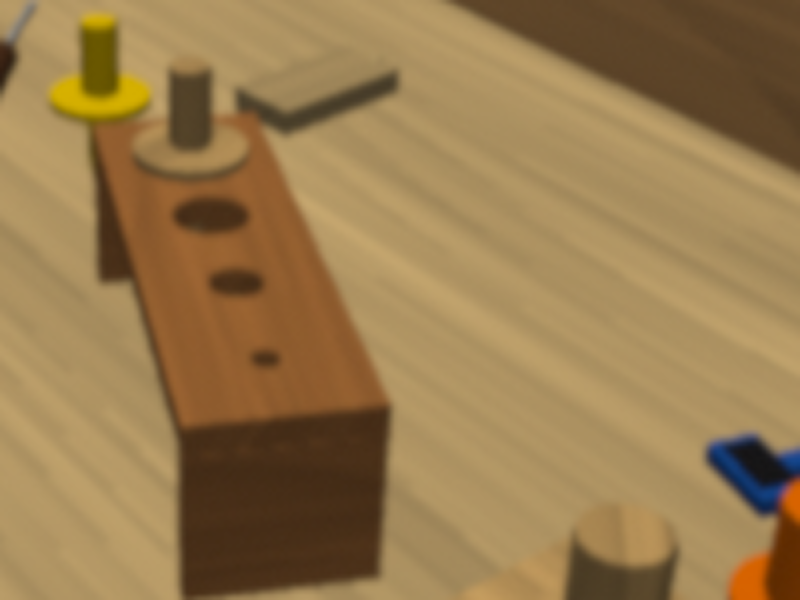

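```bash
python3 - <<'E'
from h import *
A=pickle.load(open('pics/scene0.pkl','rb'));B=pickle.load(open('pics/side0.pkl','rb'))
# corners order: small-end near/far etc in scene crop ; world z=90
ca=np.array([[40,153],[62,268],[598,188],[548,86],[133,195],[256,179],[377,161],[503,70]])/3.81+[265,180]
cb=np.array([[182,430],[388,407],[252,115],[95,125],[265,358],[236,282],[211,215],[190,66]])/4+[250,160]
zs=[90]*7+[140]
def two(d,px): return np.array([onz(d,[p],z)[0] for p,z in zip(px,zs)])
pa,pb=two(A,ca),two(B,cb)
print(pa.round(1));print(pb.round(1))
for nm,d,y in(('yelA',A,[720,48]),):
    print(onz(d,[np.array(y)/3.81+[265,180]],140+0))
for p in(pa,pb):
    c=p[:4].mean(0); print(c, np.linalg.norm(p[2]-p[1]),np.linalg.norm(p[0]-p[1]), np.degrees(np.arctan2(*(p[4]-p[6])[1::-1])))
E
```

```text
[[ 475.6  -74.6   90. ]
 [ 552.8 -109.2   90. ]
 [ 662.1  134.2   90. ]
 [ 588.6  169.    90. ]
 [ 530.   -53.9   90. ]
 [ 556.5    1.9   90. ]
 [ 581.7   58.8   90. ]
 [ 608.7  113.1  140. ]]
[[ 4.742e+02 -7.890e+01  9.000e+01]
 [ 5.499e+02 -1.122e+02  9.000e+01]
 [ 6.596e+02  1.318e+02  9.000e+01]
 [ 5.862e+02  1.666e+02  9.000e+01]
 [ 5.305e+02 -5.620e+01  9.000e+01]
 [ 5.558e+02 -2.000e-01  9.000e+01]
 [ 5.812e+02  5.590e+01  9.000e+01]
 [ 6.051e+02  1.084e+02  1.400e+02]]
[[659.3701849  211.93112458 140.        ]]
[569.79055344  29.85923364  90.        ] 266.8862875875834 84.5805504796487 -114.60773255112034
[567.49770016  26.84185372  90.        ] 267.46242471551926 82.69189490769536 -114.34348717423421
```

```bash
cat >> h.py <<'E'
def rel(P,yaw=None):
    s=r.sense(); R=Rot.from_euler('xyz',s['tcp_rot']).as_matrix(); d=R.T@(np.array(P)-s['eef_pos'])/1000
    print('rel m',d.round(4),'tcp',s['eef_pos'].round(1),'rpy',s['tcp_rot'].round(3),'t',s['clock'])
    return d
E
python3 - <<'E'
from h import *
A=pickle.load(open('pics/scene0.pkl','rb'))
print(onz(A,[[580,215],[567,188]],0))
print(np.linalg.norm(rel([607,112,404])))
E
```

```text
[[7.77137695e+02 5.40910192e+02 1.13686838e-13]
 [6.99542369e+02 6.05494217e+02 0.00000000e+00]]
rel m [-5.300e-01 -3.084e-01  5.000e-04] tcp [217.7 585.7 404.2] rpy [-3.141  0.     2.786] t 0.2
0.6131839041997612
```

Request:
carry_out --steps '[[[100, -0.02, -0.012, 0, 0], [100, -0.06, -0.035, 0, 0], [100, -0.1, -0.058, 0, 0], [100, -0.14, -0.081, 0, 0], [100, -0.18, -0.105, 0, 0], [100, -0.22, -0.128, 0, 0], [100, -0.26, -0.151, 0, 0], [100, -0.3, -0.174, 0, 0]]]'

```text
clock: 1.0
eef_pos: [439.1, 316.5, 404.4]
tcp_rot: [-3.141, 0.0, 2.786]
contact_force: [0.4, 0.1, 0.3]
opening: 0.999
```

```bash
python3 - <<'E'
from h import *
rel([607,112,404])
E
```

```text
rel m [-0.2286 -0.1332  0.0006] tcp [439.1 316.5 404.4] rpy [-3.141  0.     2.786] t 1.0
```

Request:
carry_out --steps '[[[100, -0.04, -0.023, 0, 0], [100, -0.08, -0.047, 0, 0], [100, -0.12, -0.07, 0, 0], [100, -0.16, -0.093, 0, 0], [100, -0.2, -0.116, 0, 0], [100, -0.229, -0.133, 0, 0], [100, -0.229, -0.133, 0, 0], [100, -0.229, -0.133, 0, 0]]]'

```text
clock: 1.8
eef_pos: [607.5, 111.5, 404.1]
tcp_rot: [-3.141, -0.001, 2.784]
contact_force: [-0.8, -0.0, 1.0]
opening: 1.001
```

```bash
python3 - <<'E'
from h import *
d=snap('wrist','w1')
rel([607,112,404])
print(proj(d,[[607,112,140],[606,112,96],[556,1,90],[581,57,90]]))
E
```

```text
rel m [-0.     -0.0003  0.0002] tcp [607.1 112.3 404.2] rpy [-3.141e+00 -1.000e-03  2.785e+00] t 1.85
[[316.14104846 241.66504271]
 [315.92477735 222.88420557]
 [162.29736603 211.22557116]
 [239.40416858 215.78154804]]
```

View pics/w1.png

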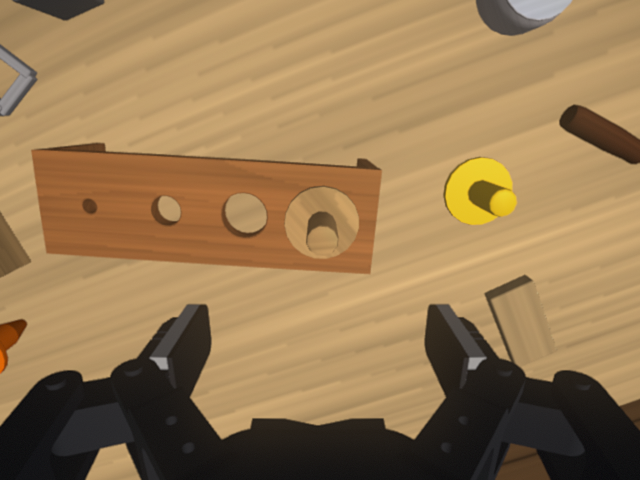

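```bash
python3 - <<'E'
from h import *
d=pickle.load(open('pics/w1.pkl','rb'))
cv2.imwrite('pics/c1.png',cv2.resize(d['image'][140:280,130:400,::-1],None,fx=2.9,fy=2.9,interpolation=cv2.INTER_CUBIC))
E
```

```text
(no output)
```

View pics/c1.png

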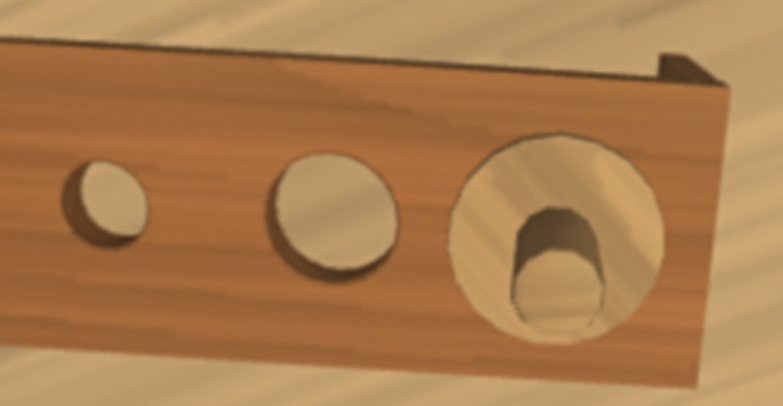

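```bash
python3 - <<'E'
from h import *
d=pickle.load(open('pics/w1.pkl','rb'))
k=onz(d,[[322.4,240]],140)[0];c=onz(d,[[322,222]],96)[0];h=onz(d,[[166.2,210.3],[244.5,214.8]],90)
print(k,c,h)
R=Rot.from_euler('xyz',r.sense()['tcp_rot']).as_matrix()
print('knob->hole in tool',R.T@(h[0]-(k+c)/2))
rel([*((k+c)/2)[:2],275])
E
```

```text
[607.36199848 116.27841772 140.        ] [606.97834799 116.64539448  96.        ] [[556.43981938   4.29077391  90.        ]
 [581.68591406  61.09508     90.        ]]
knob->hole in tool [   8.40115241 -122.79766297   28.10847395]
rel m [0.0013 0.0041 0.1292] tcp [607.1 112.3 404.2] rpy [-3.141e+00 -1.000e-03  2.785e+00] t 1.85
```

Request:
carry_out --steps '[[[100, 0.001, 0.003, 0.03, 0], [100, 0.001, 0.003, 0.07, 0], [100, 0.001, 0.003, 0.105, 0], [100, 0.001, 0.003, 0.127, 0], [100, 0.001, 0.003, 0.128, 0], [100, 0.001, 0.003, 0.128, 0]]]'

```text
clock: 2.45
eef_pos: [606.7, 116.3, 276.5]
tcp_rot: [-3.141, -0.001, 2.787]
contact_force: [0.9, -1.3, -0.3]
opening: 1.0
```

```bash
python3 - <<'E'
from h import *
d=snap('wrist','w2'); rel([607,115,275])
E
```

```text
rel m [-0.0003 -0.0012  0.0024] tcp [607.2 116.2 277.4] rpy [-3.141  0.     2.786] t 2.5
```

View pics/w2.png

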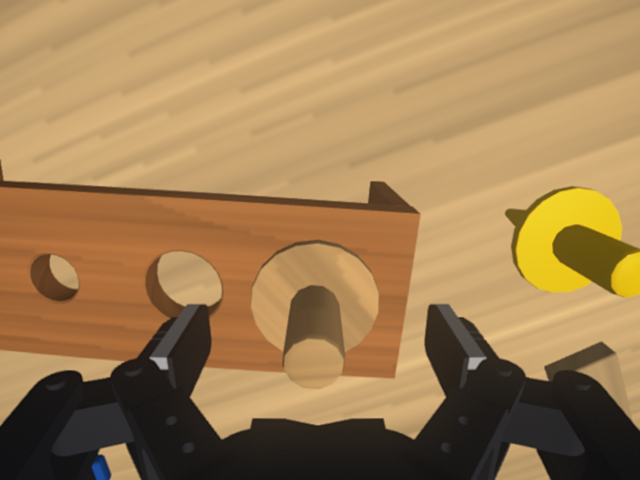

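```bash
python3 - <<'E'
from h import *
d=pickle.load(open('pics/w2.pkl','rb'))
print(rel([*onz(d,[[314,362]],140)[0][:2],277]),rel([*onz(d,[[315,300]],96)[0][:2],277]))
E
```

```text
rel m [-0.0001 -0.      0.0004] tcp [607.2 116.2 277.4] rpy [-3.141  0.     2.786] t 2.5
rel m [0.001  0.     0.0004] tcp [607.2 116.2 277.4] rpy [-3.141  0.     2.786] t 2.5
[-7.59356861e-05 -7.03557471e-07  4.46184910e-04] [9.53364765e-04 2.67764905e-05 4.46039973e-04]
```

Request:
carry_out --steps '[[[60, 0, 0, 0, 0], [20, 0, 0, 0, 0], [0, 0, 0, 0, 0], [0, 0, 0, 0, 0], [0, 0, 0, 0, 0], [0, 0, 0, 0, 0], [0, 0, 0, 0, 0], [0, 0, 0, 0, 0]]]' --squeeze 40

```text
clock: 3.3
eef_pos: [607.3, 116.2, 278.0]
tcp_rot: [3.141, 0.001, 2.786]
contact_force: [-1.0, -0.2, 7.3]
opening: 0.249
```

```bash
python3 - <<'E'
from h import *
d=snap('wrist','w3'); rel([607,115,275]);print(r.sense()['opening'])
E
```

```text
rel m [-0.0001 -0.0012  0.003 ] tcp [607.3 116.2 278. ] rpy [3.141e+00 1.000e-03 2.786e+00] t 3.35
0.24526602425469674
```

View pics/w3.png

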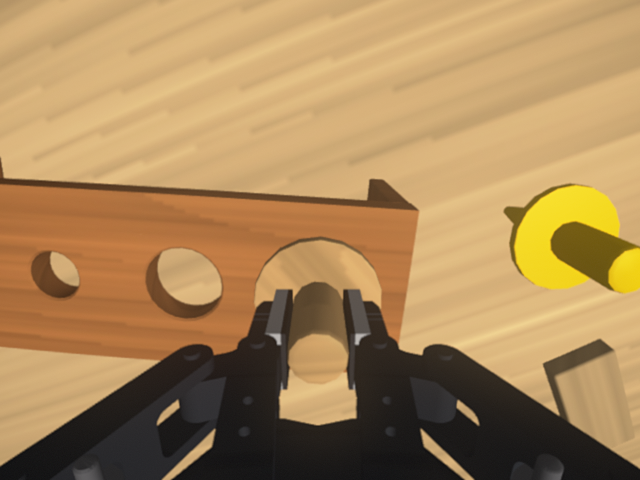

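Request:
carry_out --steps '[[[0, 0, 0, -0.02, 0], [0, 0, 0, -0.05, 0], [0, 0, 0, -0.08, 0], [0, 0, 0, -0.08, 0], [0, 0, 0, -0.08, 0]]]'

```text
clock: 3.85
eef_pos: [607.3, 116.1, 358.2]
tcp_rot: [3.141, 0.001, 2.786]
contact_force: [-0.0, -0.7, -0.7]
opening: 0.247
```

```bash
python3 - <<'E'
from h import *
d=pickle.load(open('pics/w3.pkl','rb'));print(onz(d,[[55,275],[184.5,283]],90))
d=snap('wrist','w4'); rel([556,2,355]);print(r.sense()['opening'])
snap('scene','s4');b=snap('side','b4')
cv2.imwrite('pics/c4.png',np.hstack([cv2.resize(x[y0:y0+150,x0:x0+150],(400,400)) for x,y0,x0 in((cv2.imread('pics/s4.png'),120,320),(cv2.imread('pics/b4.png'),100,230))]))
E
```

```text
[[556.52155983   3.51547129  90.        ]
 [581.67422249  60.9430465   90.        ]]
rel m [ 0.008  -0.1247  0.0023] tcp [606.9 116.1 357.2] rpy [-3.141 -0.     2.786] t 3.9
0.24491764568988864
```

View pics/w4.png

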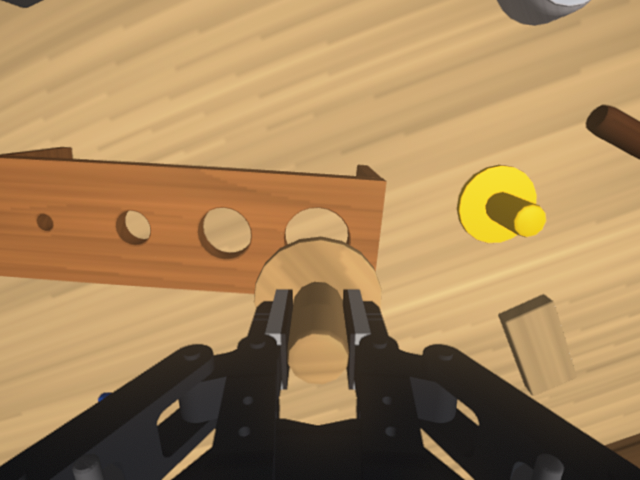

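View pics/c4.png

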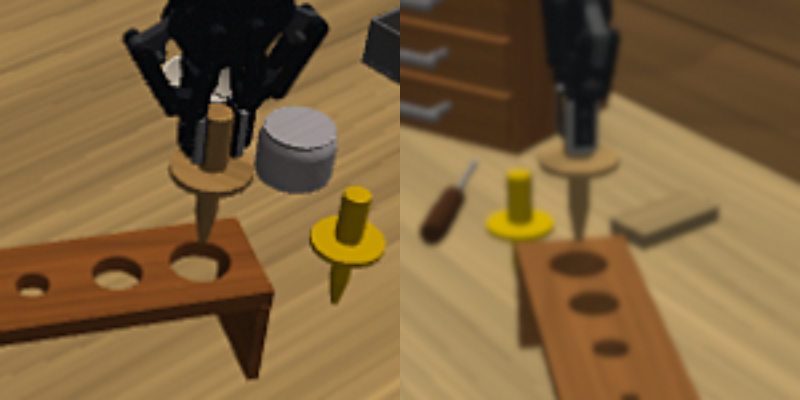

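Request:
carry_out --steps '[[[0, 0.002, -0.025, 0, 0], [0, 0.0045, -0.065, 0, 0], [0, 0.007, -0.1, 0, 0], [0, 0.008, -0.12, 0, 0], [0, 0.0084, -0.1227, 0, 0], [0, 0.0084, -0.1227, 0, 0], [0, 0.0084, -0.1227, 0, 0]]]'

```text
clock: 4.7
eef_pos: [556.6, 4.6, 356.3]
tcp_rot: [-3.141, -0.002, 2.786]
contact_force: [-0.3, 0.1, -0.6]
opening: 0.246
```

```bash
python3 - <<'E'
from h import *
rel([556.3,4,278])
snap('scene','s5');b=snap('side','b5')
cv2.imwrite('pics/c5.png',np.hstack([cv2.resize(x[y0:y0+120,x0:x0+120],(400,400),interpolation=cv2.INTER_CUBIC) for x,y0,x0 in((cv2.imread('pics/s5.png'),145,275),(cv2.imread('pics/b5.png'),150,250))]))
for n in('s5','b5'):
  d=pickle.load(open(f'pics/{n}.pkl','rb'));s=r.sense()['eef_pos']; print(proj(d,[[*s[:2],s[2]-247],[*s[:2],90]]))
E
```

```text
rel m [-0.0001 -0.0006  0.0783] tcp [556.6   4.6 356.3] rpy [-3.141e+00 -2.000e-03  2.786e+00] t 4.7
[[333.43122993 218.67995885]
 [333.42848331 226.39781677]]
[[307.88199913 219.61347956]
 [307.75885463 229.16905057]]
```

View pics/c5.png

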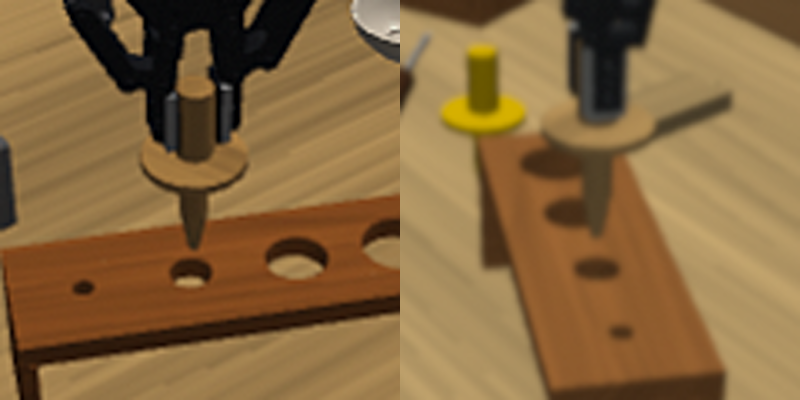

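Request:
carry_out --steps '[[[0, 0, -0.0006, 0.015, 0], [0, 0, -0.0006, 0.03, 0], [0, 0, -0.0006, 0.045, 0], [0, 0, -0.0006, 0.058, 0], [0, 0, -0.0006, 0.068, 0], [0, 0, -0.0006, 0.074, 0], [0, 0, -0.0006, 0.076, 0]]]'

```text
clock: 5.5
eef_pos: [556.2, 4.4, 279.8]
tcp_rot: [-3.14, -0.002, 2.787]
contact_force: [-1.0, 0.2, -0.3]
opening: 0.246
```

```bash
python3 - <<'E'
from h import *
rel([556.3,4,278])
snap('scene','s6');b=snap('side','b6')
cv2.imwrite('pics/c6.png',np.hstack([cv2.resize(x[y0:y0+120,x0:x0+120],(400,400),interpolation=cv2.INTER_CUBIC) for x,y0,x0 in((cv2.imread('pics/s6.png'),165,275),(cv2.imread('pics/b6.png'),150,250))]))
s=r.sense();print(s['contact_force'],s['wrist_torque'])
E
```

```text
rel m [-0.0002 -0.0003  0.0018] tcp [556.2   4.4 279.8] rpy [-3.140e+00 -2.000e-03  2.787e+00] t 5.5
[-0.49713709  0.26897509  0.51996358] [ 0.01533899  0.03432089 -0.03685044]
```

View pics/c6.png

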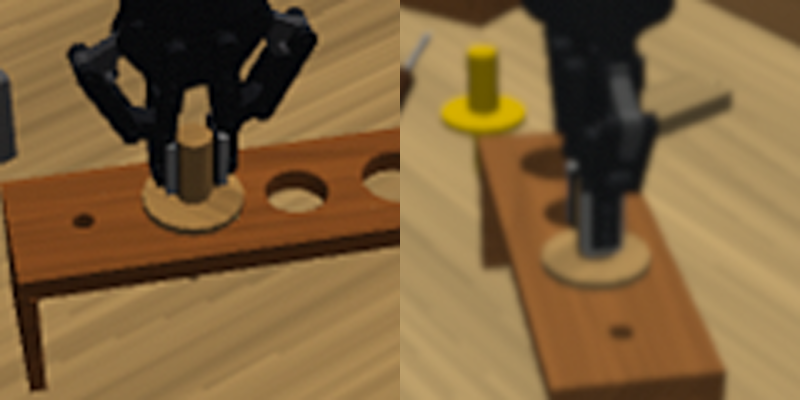

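In the hole with no contact force, collar about 2 mm up. Seat gently.

Request:
carry_out --steps '[[[0, 0, 0, 0.001, 0], [0, 0, 0, 0.0018, 0], [0, 0, 0, 0.0022, 0], [0, 0, 0, 0.0025, 0], [0, 0, 0, 0.0025, 0]]]'

```text
clock: 6.1
eef_pos: [556.4, 4.2, 278.0]
tcp_rot: [-3.141, -0.001, 2.787]
contact_force: [0.9, -0.8, -0.3]
opening: 0.244
```

Request:
carry_out --steps '[[[0, 0, 0, 0.0005, 0], [0, 0, 0, 0.001, 0], [0, 0, 0, 0.0015, 0], [0, 0, 0, 0.0015, 0]]]'

```text
clock: 6.5
eef_pos: [556.4, 4.2, 277.9]
tcp_rot: [-3.141, -0.001, 2.787]
contact_force: [-6.1, 0.3, 15.6]
opening: 0.242
```

Request:
carry_out --steps '[[[30, 0, 0, 0, 0], [45, 0, 0, 0, 0], [60, 0, 0, 0, 0], [80, 0, 0, 0, 0], [80, 0, 0, 0, 0], [80, 0, 0, 0, 0]]]'

```text
clock: 7.1
eef_pos: [556.3, 4.2, 277.7]
tcp_rot: [-3.141, -0.002, 2.787]
contact_force: [0.0, -0.1, 0.9]
opening: 0.8
```

```bash
python3 - <<'E'
from h import *
snap('wrist','w7');s=r.sense();print(s['opening'],s['contact_force'])
E
```

```text
0.7998163722053466 [ 0.38296114 -0.4577767   0.2941196 ]
```

View pics/w7.png

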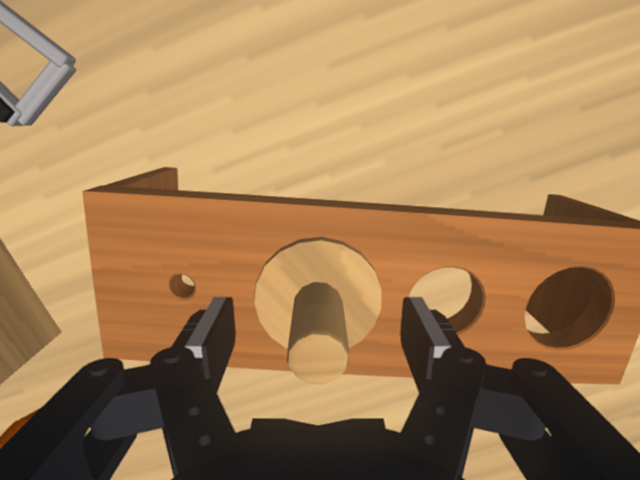

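Free of both pads. Retreat straight up.

Request:
carry_out --steps '[[[80, 0, 0, -0.03, 0], [80, 0, 0, -0.07, 0], [80, 0, 0, -0.11, 0], [80, 0, 0, -0.13, 0], [80, 0, 0, -0.13, 0], [80, 0, 0, -0.13, 0]]]'

```text
clock: 7.75
eef_pos: [556.3, 4.3, 407.6]
tcp_rot: [-3.141, -0.001, 2.787]
contact_force: [-0.1, 0.6, -0.6]
opening: 0.797
```

```bash
python3 - <<'E'
from h import *
snap('scene','s8');snap('side','b8');print(r.sense()['eef_pos'])
cv2.imwrite('pics/c8.png',np.hstack([cv2.resize(x[y0:y0+160,x0:x0+160],(400,400),interpolation=cv2.INTER_CUBIC) for x,y0,x0 in((cv2.imread('pics/s8.png'),165,275),(cv2.imread('pics/b8.png'),150,250))]))
E
```

```text
[556.05237498   4.25850613 406.32477366]
```

View pics/c8.png

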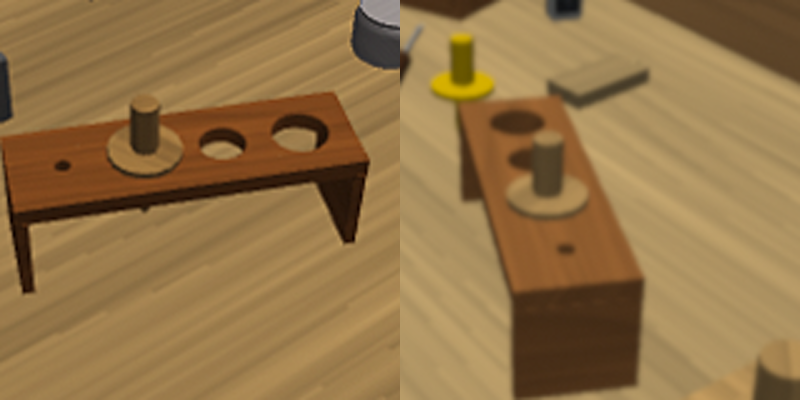

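View pics/s8.png

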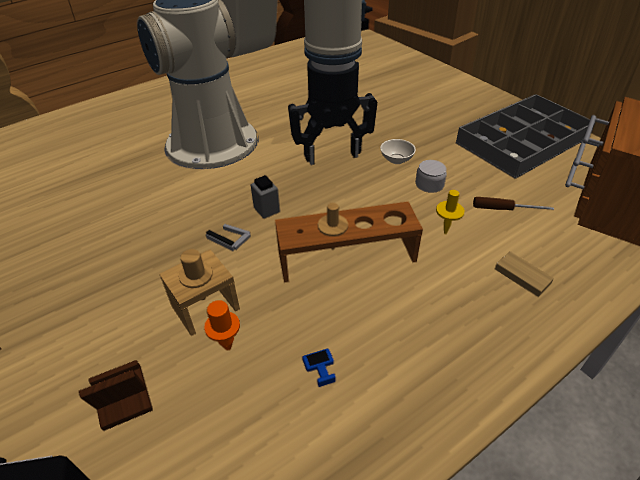

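The peg stands upright in the 24 mm hole with its collar flat: knob at about (333,215), tip visible below the plate. The other peg (193,265), the yellow one (450,205) and the orange one (221,318) are unmoved.

```bash
python3 -c "
from h import *
print(workorder.sign_off())"
```

```text
the job is handed in; nothing more can be done
None
```

The job is done and handed in at about 8 s on the robot's clock. The slim peg was the one in the gauge's 44 mm hole. I lifted it out and pushed it through the 24 mm hole, the smallest its 16 mm shank will pass. It met about 16 N when the collar seated, and then I released it and moved the gripper straight up.

**Last checks:** the scene and side pictures show the peg upright in the 24 mm hole with its collar flat. The gripper is about 90 mm above the peg, touching nothing. The stout peg is still in its stand, and the yellow and orange look-alikes have not moved.

**Disagreement:** the cameras differed by about 2–8 mm on absolute positions, so I aligned the peg with the hole using the wrist camera. No check failed.

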